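Set the panini press to melt height and lower its lid

ROBOT

A 6-joint arm with a two-finger parallel gripper is mounted at the origin on a cart in front of the work surface, level with it; the furniture and walls round the work are solid. World frame = base frame: x ahead of the robot, y to its left, z up, the work surface at z = 0. Lengths are in m, angles in rad, forces in N, time in s.
With the tool pointing down it reaches from about 0.4 to 0.825 m from the base axis. Payload 7 kg.
Tool frame: the origin (TCP) lies midway between the tips of the shut fingers; the grasp point (between the pads) lies 19 mm behind it; z points along the fingers, y is the line along which they close (so a half turn about z gives the same grasp; the last joint's range is limited). The gripper opens to 88 mm and grips with 3 to 60 N. Pads are 19 mm wide; open, the fingers measure 130 mm over their backs; the gripper's body (78 mm by 193 mm) begins 47 mm behind the grasp point.
Start: joints at [1.635, 0.359, 0.012, 0, -1.224, -0.288], TCP at [0.15, 0.658, 0.227] pointing down, gripper open.
Joint ranges: [-3.07, 3.07], [-1.43, 2.12], [-1.02, 1.25], [-3.03, 1.67], [-3.05, -0], [-3.03, 3.03]. Speed limits (rad/s): [2.39, 2.39, 3.01, 3.14, 3.14, 3.14].

INTERFACE

Orientations are given as [roll, pitch, yaw] about the fixed x, y, z axes, in that order (R = Rz(yaw) Ry(pitch) Rx(roll)).
In Python, from station import get_state, grab_frame, calibration, job_done, boxes_of, regions_of, spot_point gives the robot as it stands. The module is installed in compiled form; this text tells all that it offers.
- The arm moves only by the tool arm_command, never from a script. Its argument "commands" is a list of rows, each an object of numbers: "tx", "ty", "tz": the shift along the tool's x, y, z each as a share of 25 cm, from -1 to 1; "twist": the turn about the tool's z as a share of 180 degrees, from -1 to 1. A call has exactly 8 rows; each row is the pose to reach, as a shift and turn from the pose commanded when the call began, along the tool's axes at that moment, turning the shorter way round; what a row does not reach only later rows make up. A row lasts 1/12 s, in which the tool goes at most 41.7 mm and 7.16 degrees, less where a joint would pass 70% of its speed; a pose out of reach is approached as far as the arm can. A call with a number of a shift or a turn outside -1 to 1 is refused whole. A call with a gripper value outside its range is refused whole. "claw" is the opening, from 0 (shut) to 1 (fully open), set as the call begins (left out, the last holds). The fingers move at their own pace and stop on an object; "grip_force" is the grip in N (left out, the last holds). Time passes only in rows, so rows that repeat a pose let the fingers close, or fill a call up. It gives the time, the measured TCP pose, the force, the opening and the grip force at its end, in the units of the state.
- get_state(): the state, without advancing time (a new reading comes with each control period).
- grab_frame(name): name is "scene" or "side" or "wrist"; returns the picture (384x512x3 uint8, red, green, blue); there is no depth.
- calibration(name): a dict with "camera_matrix" (3x3 intrinsics, pixels), "extrinsics" (4x4, takes a point from camera to world coordinates). Camera axes: x right, y down, z forward; pixel columns grow to the right and rows downward; lengths in m; the calibration is good to about 2 mm. The wrist camera is an equidistant fisheye: a pixel r from the principal point sees the ray r / f radians off the axis. A picture is of the moment at which its call begins: read the wrist's pose just before it. calibration takes no time and is no camera call; for the wrist camera it gives the pose at the moment of the call.
- job_done(): hands the job in; it is judged then, once.
Trained networks look in the newest picture that a camera, given by its name, has taken for a name from the list of things; names that differ only in an ending like _2 or _b are one class to them, and where a whole thing is asked for, a point or a joint stands for the part that bears it (a point fixed in the world has none). Each returns a list of dicts, best first, with "score" (0 to 1); they miss things now and then, are a little off and sometimes report something else, mostly with a low value. They report only what shows in the picture. A call takes as long as a camera call.
- boxes_of(query, camera): "rect" ([left, top, right, bottom] in pixels, round what is visible of it).
- regions_of(query, camera): "region" (384x512 bool, what is visible of it) and "rect" ([left, top, right, bottom] in pixels, round what is visible of it).
- spot_point(query, camera): "uv" ([column, row] in pixels: a listed point, or the origin of a listed thing).
The state is a dict: "t": time; "q": joint angles; "qd": joint speeds; "joint_efforts": joint torques, N m; "eef_pos": TCP position; "ee_rot": TCP orientation; "force": force on the tool from outside, world axes, zero at the start; "moment": the same for the moment, N m; "width": finger opening in m; "gripper_force": force on a finger pad.
Only numpy, scipy, OpenCV 4.12 (cv2) and the standard library are available. Lean on these libraries where they do the work, as an engineer would, in place of code of your own. Each camera call takes 0.05 s, during which the arm holds its last target. There are 200 camera calls.

TASK

Get the panini press ready to preheat for open melts. With its lid still up, push the red height lever away from the front of the press, past its first notch, until it sits at its second stop at the rear; then push the lid down by the top of its handle, without slamming it, until it rests on that stop, and come away. Push only, do not grip or lift anything, and leave the muffin, espresso cup, honey jar and tongs beside the press where they are.

Things in the scene. Friction and masses are not known exactly. Their poses are not given: they have to be found in the camera images.
- press: Panini press fixed to the worktop: metal housing 250 x 250 mm, deck 78 mm high, lid hinged at the rear, 240 mm wide; a lug sticks out from the lid's right side to y = -145 mm, 130 mm from the hinge. Origin: centre of the underside. x from its front to its rear, y to its left, z up. The front (dial, lamps, lid handle) looks roughly towards the robot; the height lever is on its right side.
- height_lever (a joint): Travel (m) of the red lever to the rear (press +x). 0 = front place, 0.030 = first notch, 0.060 = second stop (hard end 0.061); starts at the front. A sprung roller draws it into each place from up to 12 mm off; it takes about 9 N to push it over either ridge. It stays where left. It carries a stepped bar: the step under the lid's lug holds up the lid. With the lid down it is blocked.
- paddle (a point): Centre of the front face (press -x, the one to push) of the red upright paddle on the lever; moves with it. Paddle: 36 mm wide (press y), 18 mm thick (x), 54 mm tall, this point at half height, 84 mm above the worktop. It stands 80 mm clear of the housing's right side (centre at press y = -205 mm) and is reached freely from above. Axes as the press.
- lid (a joint): Opening angle of the lid (rad): 0 = fully shut; its front rises as it grows. Starts raised, 0.48 to 0.64. The hinge is stiff: the lid stays where it is left and needs some 2 to 4 N down on the handle. On the lever's first step it rests at 0.09, on the second step at 0.185.
- handle (a point): Centre of the top face of the lid's black handle bar (160 mm wide along the hinge, 32 mm deep, 24 mm thick). Turns with the lid: when shut 282 mm in front of the hinge and 16 mm above it. On the second stop it is 0.18 m above the worktop, at the start 0.25 to 0.30 m. y along the hinge, x to the rear along the lid, z out of its top. A 21 mm gap, crossed by two arms, parts bar and lid.
- hinge (a point): Middle of the lid's hinge axis, which is level and runs along the press's y; 125 mm behind the centre of the press, 112 mm above the worktop. Fixed to the press.
- the_muffin: Muffin in a paper case, loose, 85 mm wide, 73 mm tall, left of the press. Origin: centre of its underside.
- the_espresso_cup: White and pink espresso cup, loose, 60 mm across with a handle (87 mm over all), 56 mm tall, in front of the press to the left. Origin: under the cup.
- the_honey_jar: Honey jar with a green lid, loose, 66 mm wide, 84 mm tall, to the right of the height lever. Origin: centre of its underside.
- the_tongs: Serving tongs lying loose, 319 x 63 x 37 mm, left of the press. Origin: centre of the underside, length along x.

How it is judged:
By the outcome, as a careful person would: the job done as asked, in the order asked, and still so for the second after the job is handed in, with the robot touching nothing.
It also fails if it takes over 61 s, if anything falls off the work surface, if the arm or the gripper's body presses on something with over 40 N, if the wrist force passes 120 N, or if a joint passes its speed limit or range.

## Working session

There is one attempt and no reset: what is moved stays moved. The work goes in short steps, Python scripts to look and compute and a tool call to move; the robot and the scene stay as the last step left them, time stands still between calls to the robot, and variables do not carry over. Pictures are saved under pics/ and viewed, at most 10 in all, crops included, and the job is handed in when it is done.

Besides the shell and the picture viewer there is one more tool, called by a JSON object that holds its "op" and its "data", one argument or row to a line. arm_command: Moves the arm, as the interface text tells. Shift numbers are shares of 25 cm and turn numbers shares of 180 degrees, none past 1 either way. Its arguments: {"type":"object","properties":{"commands":{"type":"array"},"claw":{"type":"number"},"grip_force":{"type":"number"}},"required":["commands"]}

```bash
mkdir -p pics
cat > h.py <<'E'
import numpy as np, cv2
from station import *
def ray(cam,uv):
    c=calibration(cam);K=np.array(c["camera_matrix"]);E=np.array(c["extrinsics"])
    d=np.linalg.inv(K)@[uv[0],uv[1],1]; d=E[:3,:3]@d
    return E[:3,3],d/np.linalg.norm(d)
def tri(rs):
    A=0;b=0
    for o,d in rs:
        P=np.eye(3)-np.outer(d,d);A=A+P;b=b+P@o
    p=np.linalg.solve(A,b)
    return p,[np.linalg.norm((np.eye(3)-np.outer(d,d))@(p-o)) for o,d in rs]
def proj(cam,p):
    c=calibration(cam);K=np.array(c["camera_matrix"]);E=np.linalg.inv(np.array(c["extrinsics"]))
    q=K@(E[:3,:3]@p+E[:3,3]);return q[:2]/q[2]
E
python3 - <<'E'
from h import *
np.set_printoptions(precision=3,suppress=True)
s=get_state();print(s["t"],s["eef_pos"],s["ee_rot"],s["force"])
im={c:grab_frame(c) for c in("scene","side")}
cv2.imwrite("pics/a.png",np.vstack([im["scene"],im["side"]])[:,:,::-1][:, :]) if 0 else [cv2.imwrite(f"pics/{c}.png",im[c][:,:,::-1]) for c in im]
for n in("paddle","handle","hinge","press","the_honey_jar","the_espresso_cup","the_muffin","the_tongs"):
    r=[]
    for c in im:
        u=spot_point(n,c)
        if u: r.append(ray(c,u[0]["uv"]));print(n,c,np.array(u[0]["uv"]),round(u[0]["score"],2))
    if len(r)==2: print("   ",*tri(r))
print(get_state()["t"])
E
```

```text
0.0 [0.15  0.658 0.226] [ 3.14  -0.    -0.224] [ 0.479 -0.646  0.889]
paddle scene [192.1 144.4] 0.71
paddle side [309.1 236.6] 0.7
    [ 0.618 -0.066  0.087] [np.float64(0.004157241750170344), np.float64(0.004157241750170326)]
handle scene [256.7 110.3] 0.9
handle side [243.4 163.4] 0.88
    [0.478 0.084 0.274] [np.float64(0.0027530672208994655), np.float64(0.002753067220899454)]
hinge scene [236.  208.7] 0.84
press scene [245.3 193. ] 0.81
press side [260.5 213.4] 0.56
    [0.56  0.143 0.011] [np.float64(0.0020156663683583436), np.float64(0.0020156663683583618)]
the_honey_jar scene [160.7 148.2] 0.91
the_honey_jar side [345.3 280.2] 0.59
    [ 0.684 -0.181  0.001] [np.float64(0.0029712309562702328), np.float64(0.002971230956270379)]
the_espresso_cup scene [253.6 106.5] 0.43
the_espresso_cup side [200.2 245.2] 0.6
    [ 0.349 -0.044  0.121] [np.float64(0.03287317201535635), np.float64(0.032873172015356326)]
the_muffin scene [312.2 185.2] 0.62
the_muffin side [200.1 211.6] 0.71
    [ 0.372  0.239 -0.003] [np.float64(0.003818621664778259), np.float64(0.0038186216647783234)]
the_tongs scene [339.3 225.7] 0.62
the_tongs side [196.6 181.1] 0.68
    [0.402 0.4   0.001] [np.float64(0.00042059673473658805), np.float64(0.00042059673473643225)]
0.9
```

View pics/scene.png

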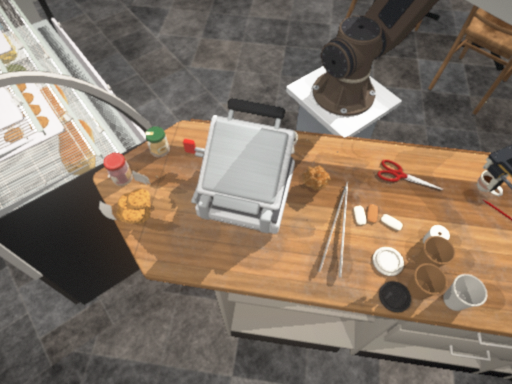

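View pics/side.png

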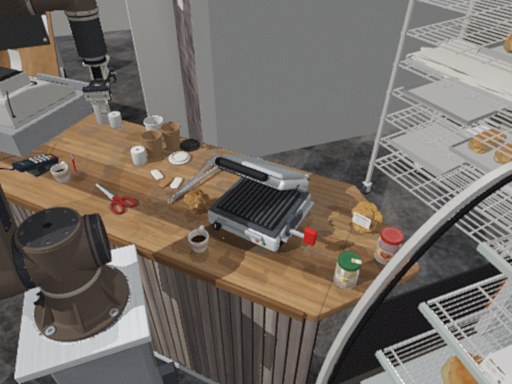

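The pictures and points agree: the press is yawed about +36°, the paddle is at about (0.618, -0.066, 0.087), and the handle top is at about (0.478, 0.084, 0.274). In the scene view the paddle is at (190,146) and the handle at (256,108). I'll lift the arm and swing over with the fingers shut.

{"op": "arm_command", "data": {
  "commands": [
    {"tz": -0.3},
    {"tx": 0.8, "ty": 0.88, "tz": -0.6},
    {"tx": 0.8, "ty": 0.88, "tz": -0.6},
    {"tx": 0.8, "ty": 0.88, "tz": -0.6},
    {"tx": 0.8, "ty": 0.88, "tz": -0.6},
    {"tx": 0.8, "ty": 0.88, "tz": -0.6},
    {"tx": 0.8, "ty": 0.88, "tz": -0.6},
    {"tx": 0.8, "ty": 0.88, "tz": -0.6}
  ],
  "claw": 0,
  "grip_force": 40
}}

```text
invalid input
```

Run:
```python
from h import *
from scipy.optimize import least_squares
np.set_printoptions(precision=3,suppress=True)
obs=[]
for c in("scene","side"):
    grab_frame(c)
    for n in("paddle","handle","hinge","press"):
        u=spot_point(n,c)
        if u: obs.append((c,n,np.array(u[0]["uv"]),u[0]["score"]))
def pts(v):
    x,y,a,th,px=v
    R=np.array([[np.cos(a),-np.sin(a),0],[np.sin(a),np.cos(a),0],[0,0,1]])
    C,S=np.cos(th),np.sin(th)
    L=dict(paddle=[px,-.205,.084],hinge=[.125,0,.112],press=[0,0,0],handle=[.125-.282*C+.016*S*-1*-1 if 0 else .125-(.282*C-.016*S),0,.112+.282*S+.016*C])
    return {k:R@np.array(p)+[x,y,0] for k,p in L.items()}
f=lambda v:np.concatenate([(proj(c,pts(v)[n])-u)*s for c,n,u,s in obs])
r=least_squares(f,[.56,.143,.62,.55,-.075],loss="soft_l1")
print(r.x)
for c,n,u,s in obs: print(c,n,s,proj(c,pts(r.x)[n])-u)
print(pts(r.x))
s=get_state();print(s["t"],s["eef_pos"],s["ee_rot"])
```

```text
[ 0.555  0.14   0.602  0.569 -0.076]
scene paddle 0.55 [0.456 0.635]
scene handle 0.73 [ 1.13  -2.886]
scene hinge 0.95 [-0.848  1.036]
scene press 0.69 [-0.015  4.049]
side paddle 0.65 [109.069  57.412]
side handle 0.57 [-3.198 -0.467]
side hinge 0.6 [-28.972 -64.933]
side press 0.95 [0.211 3.955]
{'paddle': array([ 0.608, -0.072,  0.084]), 'hinge': array([0.658, 0.211, 0.112]), 'press': array([0.555, 0.14 , 0.   ]), 'handle': array([0.469, 0.081, 0.277])}
1.4 [0.15  0.658 0.227] [ 3.142 -0.    -0.224]
```

{"op": "arm_command", "data": {
  "commands": [
    {"tx": 0, "ty": 0, "tz": -0.3, "twist": 0},
    {"tx": 0.8, "ty": 0.88, "tz": -0.6, "twist": 0},
    {"tx": 0.8, "ty": 0.88, "tz": -0.6, "twist": 0},
    {"tx": 0.8, "ty": 0.88, "tz": -0.6, "twist": 0},
    {"tx": 0.8, "ty": 0.88, "tz": -0.6, "twist": 0},
    {"tx": 0.8, "ty": 0.88, "tz": -0.6, "twist": 0},
    {"tx": 0.8, "ty": 0.88, "tz": -0.6, "twist": 0},
    {"tx": 0.8, "ty": 0.88, "tz": -0.6, "twist": 0}
  ],
  "claw": 0,
  "grip_force": 40
}}

```text
t: 2.07
eef_pos: [0.2851, 0.4176, 0.3691]
ee_rot: [-3.141, -0.0, -0.223]
force: [0.4, -0.1, 0.1]
width: 0.0403
gripper_force: 0.0
```

{"op": "arm_command", "data": {
  "commands": [
    {"tx": 0.75, "ty": 0.86, "tz": 0, "twist": 0},
    {"tx": 0.75, "ty": 0.86, "tz": 0, "twist": 0},
    {"tx": 0.75, "ty": 0.86, "tz": 0, "twist": 0},
    {"tx": 0.75, "ty": 0.86, "tz": 0, "twist": 0},
    {"tx": 0.75, "ty": 0.86, "tz": 0, "twist": 0},
    {"tx": 0.75, "ty": 0.86, "tz": 0, "twist": 0},
    {"tx": 0.75, "ty": 0.86, "tz": 0, "twist": 0},
    {"tx": 0.75, "ty": 0.86, "tz": 0, "twist": 0}
  ]
}}

```text
t: 2.73
eef_pos: [0.4212, 0.1637, 0.3686]
ee_rot: [3.141, -0.001, -0.228]
force: [0.1, 0.1, -0.6]
width: 0.0005
gripper_force: 0.0
```

{"op": "arm_command", "data": {
  "commands": [
    {"tx": 0.75, "ty": 0.86, "tz": 0, "twist": 0.23},
    {"tx": 0.75, "ty": 0.86, "tz": 0, "twist": 0.23},
    {"tx": 0.75, "ty": 0.86, "tz": 0, "twist": 0.23},
    {"tx": 0.75, "ty": 0.86, "tz": 0, "twist": 0.23},
    {"tx": 0.75, "ty": 0.86, "tz": 0, "twist": 0.23},
    {"tx": 0.75, "ty": 0.86, "tz": 0, "twist": 0.23},
    {"tx": 0.75, "ty": 0.86, "tz": 0, "twist": 0.23},
    {"tx": 0.75, "ty": 0.86, "tz": 0, "twist": 0.23}
  ]
}}

```text
t: 3.4
eef_pos: [0.5565, -0.0874, 0.3667]
ee_rot: [3.139, 0.0, -0.951]
force: [-0.1, 1.0, -0.2]
width: 0.0002
gripper_force: 0.0
```

Run:
```python
from h import *
np.set_printoptions(precision=3,suppress=True)
im=grab_frame("wrist");cv2.imwrite("pics/w1.png",im[:,:,::-1])
s=get_state();print(s["t"],s["eef_pos"],s["ee_rot"],s["q"],s["width"])
c=calibration("wrist");K=np.array(c["camera_matrix"]);E=np.array(c["extrinsics"])
for n,z in(("paddle",.084),("handle",.277),("the_honey_jar",0)):
    for u in spot_point(n,"wrist")[:1]:
        uv=np.array(u["uv"]);d=(uv-K[:2,2])/np.array([K[0,0],K[1,1]]);t=np.linalg.norm(d)
        v=E[:3,:3]@np.r_[np.sin(t)*d/t,np.cos(t)];o=E[:3,3]
        print(n,uv,u["score"],o+v*(z-o[2])/v[2])
```

```text
3.45 [ 0.556 -0.086  0.367] [ 3.139  0.001 -0.951] [ 0.196  0.114  0.002  0.    -1.461  0.425] 0.000728658005509153
paddle [213.8 142.4] 0.67 [ 0.615 -0.075  0.084]
the_honey_jar [223.7  63.7] 0.72 [ 0.684 -0.185  0.   ]
```

View pics/w1.png

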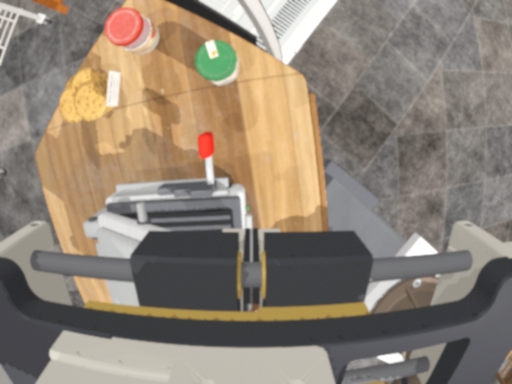

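The paddle (206,145) stands clear, with the jar (217,62) well beyond it. I'll go down in front of the paddle.

{"op": "arm_command", "data": {
  "commands": [
    {"tx": 0.1, "ty": 0, "tz": 0.1, "twist": 0},
    {"tx": 0.1, "ty": 0, "tz": 0.9, "twist": 0},
    {"tx": 0.1, "ty": 0, "tz": 0.9, "twist": 0},
    {"tx": 0.1, "ty": 0, "tz": 0.9, "twist": 0},
    {"tx": 0.1, "ty": 0, "tz": 0.9, "twist": 0},
    {"tx": 0.1, "ty": 0, "tz": 0.9, "twist": 0},
    {"tx": 0.1, "ty": 0, "tz": 0.9, "twist": 0},
    {"tx": 0.1, "ty": 0, "tz": 0.9, "twist": 0}
  ]
}}

```text
t: 4.27
eef_pos: [0.5687, -0.1023, 0.143]
ee_rot: [3.139, 0.001, -0.944]
force: [0.5, 0.2, 0.8]
width: 0.0005
gripper_force: 0.0
```

{"op": "arm_command", "data": {
  "commands": [
    {"tx": 0, "ty": 0, "tz": 0.1, "twist": 0},
    {"tx": 0, "ty": 0, "tz": 0.2, "twist": 0},
    {"tx": 0, "ty": 0, "tz": 0.25, "twist": 0},
    {"tx": 0, "ty": 0, "tz": 0.25, "twist": 0},
    {"tx": 0, "ty": 0, "tz": 0.25, "twist": 0},
    {"tx": 0, "ty": 0, "tz": 0.25, "twist": 0},
    {"tx": 0, "ty": 0, "tz": 0.25, "twist": 0},
    {"tx": 0, "ty": 0, "tz": 0.25, "twist": 0}
  ]
}}

```text
t: 4.93
eef_pos: [0.5705, -0.1031, 0.0824]
ee_rot: [-3.139, -0.002, -0.946]
force: [-0.6, 0.0, -0.6]
width: 0.0002
gripper_force: 0.0
```

Run:
```python
from h import *
im=grab_frame("side")
cv2.imwrite("pics/s2.png",cv2.resize(im[120:320,200:420,::-1],None,fx=3,fy=3,interpolation=cv2.INTER_CUBIC)[:,:])
s=get_state();print(s["t"],s["eef_pos"],s["ee_rot"],s["force"])
```

```text
4.9833 [ 0.57017986 -0.10314328  0.08196837] [-3.13969366e+00 -1.12782056e-03 -9.46109451e-01] [-0.63116544  1.21081182  0.38423166]
```

View pics/s2.png

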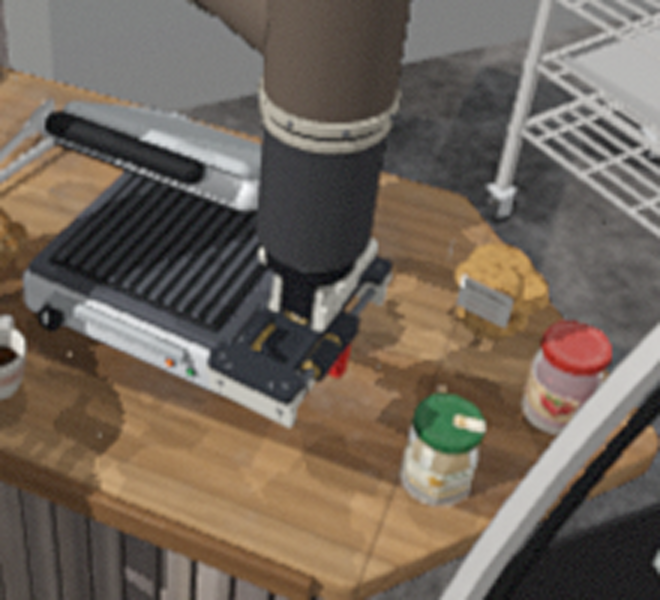

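The fingers are in front of the paddle (red at about 340,360 in the crop), and the body is clear of the lid. I'll push slowly to the rear (-ty).

{"op": "arm_command", "data": {
  "commands": [
    {"tx": 0, "ty": -0.02, "tz": 0, "twist": 0},
    {"tx": 0, "ty": -0.05, "tz": 0, "twist": 0},
    {"tx": 0, "ty": -0.08, "tz": 0, "twist": 0},
    {"tx": 0, "ty": -0.1, "tz": 0, "twist": 0},
    {"tx": 0, "ty": -0.12, "tz": 0, "twist": 0},
    {"tx": 0, "ty": -0.14, "tz": 0, "twist": 0},
    {"tx": 0, "ty": -0.16, "tz": 0, "twist": 0},
    {"tx": 0, "ty": -0.16, "tz": 0, "twist": 0}
  ]
}}

```text
t: 5.65
eef_pos: [0.6021, -0.0795, 0.0802]
ee_rot: [3.141, 0.0, -0.946]
force: [-0.0, -0.4, -0.2]
width: 0.0007
gripper_force: 0.2
```

{"op": "arm_command", "data": {
  "commands": [
    {"tx": 0, "ty": -0.01, "tz": 0, "twist": 0},
    {"tx": 0, "ty": -0.02, "tz": 0, "twist": 0},
    {"tx": 0, "ty": -0.03, "tz": 0, "twist": 0},
    {"tx": 0, "ty": -0.04, "tz": 0, "twist": 0},
    {"tx": 0, "ty": -0.05, "tz": 0, "twist": 0},
    {"tx": 0, "ty": -0.06, "tz": 0, "twist": 0},
    {"tx": 0, "ty": -0.06, "tz": 0, "twist": 0},
    {"tx": 0, "ty": -0.06, "tz": 0, "twist": 0}
  ]
}}

```text
t: 6.32
eef_pos: [0.6147, -0.0709, 0.0808]
ee_rot: [-3.14, -0.001, -0.946]
force: [0.8, -0.6, -0.1]
width: 0.0008
gripper_force: 0.0
```

Run:
```python
from h import *
np.set_printoptions(precision=3,suppress=True)
a=grab_frame("side");b=grab_frame("scene");w=grab_frame("wrist")
f=lambda i:cv2.resize(i[:,:,::-1],(390,390),interpolation=cv2.INTER_CUBIC)
cv2.imwrite("pics/c3.png",np.hstack([f(a[195:275,270:350]),f(w[120:300,150:330])]))
for c in("side","scene"):
    for n in ("paddle",):
        print(c,[(np.array(u["uv"]),u["score"]) for u in spot_point(n,c)[:2]], [(u["rect"],u["score"]) for u in boxes_of(n,c)[:2]])
for x in(.0,.03,.06):
    p=np.array([.615,-.071,.084])+x*np.array([.815,.579,0]);print(x,proj("side",p),proj("scene",p))
```

```text
side [(array([314.1, 236.9]), 0.57)] [([291.7, 207.7, 319.3, 239.0], 0.58), ([214.0, 154.2, 299.1, 191.4], 0.42)]
scene [(array([187.7, 149.3]), 0.68)] []
0.0 [307.212 238.748] [190.979 143.584]
0.03 [312.139 232.412] [187.282 150.803]
0.06 [316.892 226.3  ] [183.49  158.205]
```

View pics/c3.png

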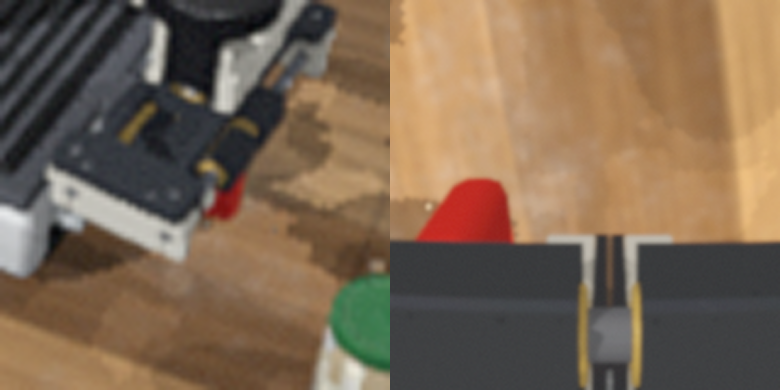

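The paddle now stands ahead of the fingers, and the scene fit puts it near the first notch. I'll keep pushing.

{"op": "arm_command", "data": {
  "commands": [
    {"tx": 0, "ty": -0.01, "tz": 0, "twist": 0},
    {"tx": 0, "ty": -0.02, "tz": 0, "twist": 0},
    {"tx": 0, "ty": -0.03, "tz": 0, "twist": 0},
    {"tx": 0, "ty": -0.04, "tz": 0, "twist": 0},
    {"tx": 0, "ty": -0.05, "tz": 0, "twist": 0},
    {"tx": 0, "ty": -0.06, "tz": 0, "twist": 0},
    {"tx": 0, "ty": -0.06, "tz": 0, "twist": 0},
    {"tx": 0, "ty": -0.06, "tz": 0, "twist": 0}
  ]
}}

```text
t: 7.33
eef_pos: [0.6263, -0.0622, 0.0805]
ee_rot: [3.142, 0.0, -0.946]
force: [-0.5, -0.4, -0.2]
width: 0.0005
gripper_force: 0.2
```

{"op": "arm_command", "data": {
  "commands": [
    {"tx": 0, "ty": -0.01, "tz": 0, "twist": 0},
    {"tx": 0, "ty": -0.02, "tz": 0, "twist": 0},
    {"tx": 0, "ty": -0.03, "tz": 0, "twist": 0},
    {"tx": 0, "ty": -0.03, "tz": 0, "twist": 0},
    {"tx": 0, "ty": -0.03, "tz": 0, "twist": 0},
    {"tx": 0, "ty": -0.03, "tz": 0, "twist": 0},
    {"tx": 0, "ty": -0.03, "tz": 0, "twist": 0},
    {"tx": 0, "ty": -0.03, "tz": 0, "twist": 0}
  ]
}}

```text
t: 8.0
eef_pos: [0.6307, -0.0586, 0.0804]
ee_rot: [3.139, 0.001, -0.947]
force: [-5.1, -2.3, 3.1]
width: 0.0004
gripper_force: 3.0
```

{"op": "arm_command", "data": {
  "commands": [
    {"tx": 0, "ty": -0.01, "tz": 0, "twist": 0},
    {"tx": 0, "ty": -0.02, "tz": 0, "twist": 0},
    {"tx": 0, "ty": -0.03, "tz": 0, "twist": 0},
    {"tx": 0, "ty": -0.03, "tz": 0, "twist": 0},
    {"tx": 0, "ty": -0.03, "tz": 0, "twist": 0},
    {"tx": 0, "ty": -0.03, "tz": 0, "twist": 0},
    {"tx": 0, "ty": -0.03, "tz": 0, "twist": 0},
    {"tx": 0, "ty": -0.03, "tz": 0, "twist": 0}
  ]
}}

```text
t: 8.67
eef_pos: [0.6385, -0.0535, 0.0806]
ee_rot: [-3.141, -0.0, -0.946]
force: [-0.4, -0.0, 0.6]
width: 0.0004
gripper_force: 0.0
```

{"op": "arm_command", "data": {
  "commands": [
    {"tx": 0, "ty": -0.01, "tz": 0, "twist": 0},
    {"tx": 0, "ty": -0.02, "tz": 0, "twist": 0},
    {"tx": 0, "ty": -0.03, "tz": 0, "twist": 0},
    {"tx": 0, "ty": -0.03, "tz": 0, "twist": 0},
    {"tx": 0, "ty": -0.03, "tz": 0, "twist": 0},
    {"tx": 0, "ty": -0.03, "tz": 0, "twist": 0},
    {"tx": 0, "ty": -0.03, "tz": 0, "twist": 0},
    {"tx": 0, "ty": -0.03, "tz": 0, "twist": 0}
  ]
}}

```text
t: 9.33
eef_pos: [0.6444, -0.0492, 0.0806]
ee_rot: [3.142, 0.0, -0.946]
force: [0.9, 0.4, -0.2]
width: -0.0
gripper_force: 0.0
```

{"op": "arm_command", "data": {
  "commands": [
    {"tx": 0, "ty": -0.01, "tz": 0, "twist": 0},
    {"tx": 0, "ty": -0.02, "tz": 0, "twist": 0},
    {"tx": 0, "ty": -0.03, "tz": 0, "twist": 0},
    {"tx": 0, "ty": -0.03, "tz": 0, "twist": 0},
    {"tx": 0, "ty": -0.03, "tz": 0, "twist": 0},
    {"tx": 0, "ty": -0.03, "tz": 0, "twist": 0},
    {"tx": 0, "ty": -0.03, "tz": 0, "twist": 0},
    {"tx": 0, "ty": -0.03, "tz": 0, "twist": 0}
  ]
}}

```text
t: 10.0
eef_pos: [0.6497, -0.0452, 0.0805]
ee_rot: [3.14, 0.001, -0.947]
force: [-4.4, -3.0, 2.8]
width: 0.0003
gripper_force: 2.7
```

Run:
```python
from h import *
np.set_printoptions(precision=3,suppress=True)
a=grab_frame("side");b=grab_frame("scene")
for c in("side","scene"):
    print(c,[(np.array(u["uv"]),u["score"]) for u in spot_point("paddle",c)[:2]])
s=get_state();print(s["eef_pos"],s["force"])
```

```text
side [(array([316. , 226.1]), 0.65), (array([197.8, 178.9]), 0.31)]
scene [(array([185.5, 160. ]), 0.76)]
[ 0.65  -0.045  0.08 ] [-4.101 -3.509  2.051]
```

{"op": "arm_command", "data": {
  "commands": [
    {"tx": 0, "ty": -0.004, "tz": 0, "twist": 0},
    {"tx": 0, "ty": -0.008, "tz": 0, "twist": 0},
    {"tx": 0, "ty": -0.012, "tz": 0, "twist": 0},
    {"tx": 0, "ty": -0.012, "tz": 0, "twist": 0},
    {"tx": 0, "ty": -0.012, "tz": 0, "twist": 0},
    {"tx": 0, "ty": -0.012, "tz": 0, "twist": 0},
    {"tx": 0, "ty": -0.012, "tz": 0, "twist": 0},
    {"tx": 0, "ty": -0.012, "tz": 0, "twist": 0}
  ]
}}

```text
t: 10.87
eef_pos: [0.6499, -0.0451, 0.0803]
ee_rot: [3.136, 0.002, -0.947]
force: [-10.9, -7.5, 7.2]
width: 0.0004
gripper_force: 7.2
```

That's the hard stop: the force rose to 15 N with no motion, and both views put the paddle at about 0.06. I'll back off, rise and move over the handle.

{"op": "arm_command", "data": {
  "commands": [
    {"tx": 0, "ty": 0.12, "tz": 0, "twist": 0},
    {"tx": 0, "ty": 0.12, "tz": 0, "twist": 0},
    {"tx": 0, "ty": 0.12, "tz": -0.1, "twist": 0},
    {"tx": 0, "ty": 0.12, "tz": -0.9, "twist": 0},
    {"tx": 0, "ty": 0.12, "tz": -0.9, "twist": 0},
    {"tx": 0, "ty": 0.12, "tz": -0.9, "twist": 0},
    {"tx": 0, "ty": 0.12, "tz": -0.9, "twist": 0},
    {"tx": 0, "ty": 0.12, "tz": -0.9, "twist": 0}
  ]
}}

```text
t: 11.53
eef_pos: [0.6295, -0.0604, 0.3098]
ee_rot: [-3.138, -0.002, -0.946]
force: [2.0, 1.0, -0.3]
width: 0.0006
gripper_force: 0.0
```

{"op": "arm_command", "data": {
  "commands": [
    {"tx": 0, "ty": 0.2, "tz": -0.3, "twist": 0},
    {"tx": 0, "ty": 0.3, "tz": -0.4, "twist": 0},
    {"tx": 0, "ty": 0.4, "tz": -0.4, "twist": 0},
    {"tx": 0, "ty": 0.5, "tz": -0.4, "twist": 0},
    {"tx": 0, "ty": 0.5, "tz": -0.4, "twist": 0},
    {"tx": 0, "ty": 0.5, "tz": -0.4, "twist": 0},
    {"tx": 0, "ty": 0.5, "tz": -0.4, "twist": 0},
    {"tx": 0, "ty": 0.5, "tz": -0.4, "twist": 0}
  ]
}}

```text
t: 12.2
eef_pos: [0.5277, -0.1332, 0.4048]
ee_rot: [3.141, 0.001, -0.946]
force: [1.3, -0.3, -0.6]
width: 0.0005
gripper_force: 0.0
```

```bash
cat >> h.py <<'E'
def wray(uv):
    c=calibration("wrist");K=np.array(c["camera_matrix"]);E=np.array(c["extrinsics"])
    d=(np.array(uv)-K[:2,2])/np.array([K[0,0],K[1,1]]);t=np.linalg.norm(d)
    return E[:3,3],E[:3,:3]@np.r_[np.sin(t)*d/t,np.cos(t)]
E
python3 - <<'E'
from h import *
np.set_printoptions(precision=3,suppress=True)
s=get_state();print(s["t"],s["eef_pos"],s["ee_rot"],s["force"])
im={c:grab_frame(c) for c in("side","scene","wrist")}
f=lambda i:cv2.resize(i[:,:,::-1],(390,390),interpolation=cv2.INTER_CUBIC)
cv2.imwrite("pics/c4.png",np.hstack([f(im["side"][130:280,200:350]),f(im["scene"][80:240,130:290])]))
for n in("paddle","handle"):
    r=[];P={}
    for c in im:
        for u in spot_point(n,c)[:1]:
            print(n,c,np.array(u["uv"]),u["score"]);r.append((wray if c=="wrist" else lambda q:ray(c,q))(u["uv"]))
    if len(r)>1: print(tri(r)); 
    if len(r)>2: print(tri(r[:2])[0])
E
```

```text
12.2 [ 0.528 -0.133  0.405] [ 3.141  0.001 -0.946] [ 1.279 -0.264 -0.635]
paddle side [314.5 224. ] 0.91
paddle scene [186.  159.8] 0.68
paddle wrist [150.4 152.6] 0.94
(array([ 0.663, -0.031,  0.083]), [np.float64(0.006066111322846168), np.float64(0.004597689206006298), np.float64(0.009789430901994235)])
[ 0.661 -0.026  0.085]
handle side [244.9 162.5] 0.67
handle scene [257. 109.] 0.95
(array([0.479, 0.083, 0.278]), [np.float64(0.005292545005374409), np.float64(0.005292545005374382)])
```

View pics/c4.png

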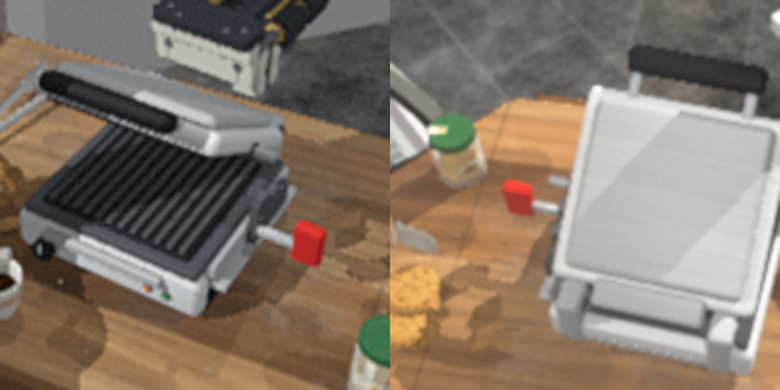

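The lever is at the second stop; the measured shift is about 57 mm. The lid is still up, with its handle centre at about (0.478, 0.083, 0.276). I'll go above the handle.

{"op": "arm_command", "data": {
  "commands": [
    {"tx": -0.82, "ty": -0.34, "tz": 0, "twist": 0},
    {"tx": -0.82, "ty": -0.34, "tz": 0, "twist": 0},
    {"tx": -0.82, "ty": -0.34, "tz": 0, "twist": 0},
    {"tx": -0.82, "ty": -0.34, "tz": 0, "twist": 0},
    {"tx": -0.82, "ty": -0.34, "tz": 0, "twist": 0},
    {"tx": -0.82, "ty": -0.34, "tz": 0, "twist": 0},
    {"tx": -0.82, "ty": -0.34, "tz": 0.15, "twist": 0},
    {"tx": -0.82, "ty": -0.34, "tz": 0.25, "twist": 0}
  ]
}}

```text
t: 13.32
eef_pos: [0.4759, 0.084, 0.3421]
ee_rot: [-3.14, 0.001, -0.944]
force: [0.2, -0.2, -1.2]
width: 0.0007
gripper_force: 0.0
```

Run:
```python
from h import *
np.set_printoptions(precision=3,suppress=True)
im={c:grab_frame(c) for c in("side","wrist")}
s=get_state();print(s["t"],s["eef_pos"],s["ee_rot"],s["force"])
f=lambda i:cv2.resize(i[:,:,::-1],(390,390),interpolation=cv2.INTER_CUBIC)
cv2.imwrite("pics/c5.png",np.hstack([f(im["side"][80:230,170:320]),f(im["wrist"][80:380,100:400])]))
print(proj("side",np.array(s["eef_pos"])))
for n in("handle",):
    for c in im:print(c,[(u["uv"],u["score"]) for u in spot_point(n,c)[:1]])
```

```text
13.4167 [0.474 0.082 0.339] [ 3.135  0.002 -0.945] [-0.135 -0.586  0.198]
[240.853 143.254]
side [([243.0, 164.9], 0.77)]
wrist [([257.0, 198.7], 0.87)]
```

View pics/c5.png

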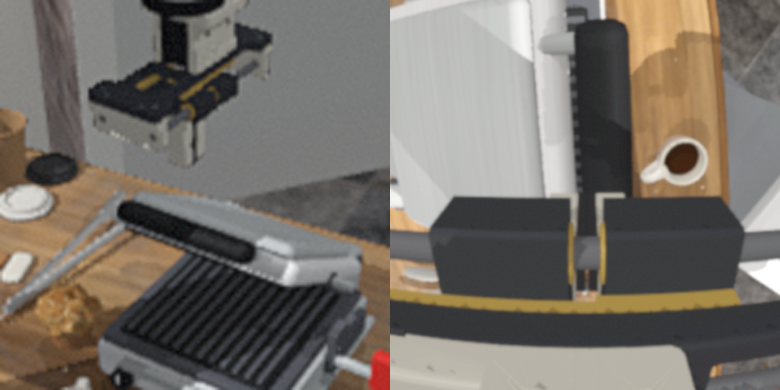

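Run:
```python
from h import *
np.set_printoptions(precision=3,suppress=True)
s=get_state();p=np.array(s["eef_pos"]);a=s["ee_rot"][2];X=np.array([np.cos(a),np.sin(a),0]);Y=np.array([np.sin(a),-np.cos(a),0])
for uv in((263,130),(243,180),(263,180),(284,180),(252,250)):
    o,v=wray(uv);q=o+v*(.272-o[2])/v[2];print(uv,q,"tool x,y off",(q-p)@X,(q-p)@Y)
print(p,o)
```

```text
(263, 130) [0.504 0.028 0.272] tool x,y off 0.06010382773863665 0.009501251575411603
(243, 180) [0.494 0.069 0.272] tool x,y off 0.02040739980047324 -0.006073953882588745
(263, 180) [0.481 0.06  0.272] tool x,y off 0.0204128043265076 0.009826273945654128
(284, 180) [0.467 0.05  0.272] tool x,y off 0.020454860659729793 0.0266160810210321
(252, 250) [0.451 0.115 0.272] tool x,y off -0.041691335765473715 0.00115627000163563
[0.477 0.082 0.344] [0.522 0.019 0.501]
```

{"op": "arm_command", "data": {
  "commands": [
    {"tx": 0, "ty": 0.02, "tz": 0.1, "twist": 0},
    {"tx": 0, "ty": 0.024, "tz": 0.18, "twist": 0},
    {"tx": 0, "ty": 0.024, "tz": 0.21, "twist": 0},
    {"tx": 0, "ty": 0.03, "tz": 0.23, "twist": 0},
    {"tx": 0, "ty": 0.035, "tz": 0.25, "twist": 0},
    {"tx": 0, "ty": 0.042, "tz": 0.27, "twist": 0},
    {"tx": 0, "ty": 0.05, "tz": 0.29, "twist": 0},
    {"tx": 0, "ty": 0.06, "tz": 0.31, "twist": 0}
  ]
}}

```text
t: 14.18
eef_pos: [0.4648, 0.0736, 0.2663]
ee_rot: [-3.14, -0.001, -0.946]
force: [0.5, -0.5, 4.0]
width: 0.0003
gripper_force: 1.6
```

{"op": "arm_command", "data": {
  "commands": [
    {"tx": 0, "ty": 0.008, "tz": 0.015, "twist": 0},
    {"tx": 0, "ty": 0.015, "tz": 0.03, "twist": 0},
    {"tx": 0, "ty": 0.023, "tz": 0.045, "twist": 0},
    {"tx": 0, "ty": 0.03, "tz": 0.06, "twist": 0},
    {"tx": 0, "ty": 0.037, "tz": 0.075, "twist": 0},
    {"tx": 0, "ty": 0.044, "tz": 0.09, "twist": 0},
    {"tx": 0, "ty": 0.05, "tz": 0.105, "twist": 0},
    {"tx": 0, "ty": 0.056, "tz": 0.12, "twist": 0}
  ]
}}

```text
t: 14.85
eef_pos: [0.4525, 0.0653, 0.2351]
ee_rot: [3.141, 0.0, -0.946]
force: [-0.0, -0.9, 4.1]
width: 0.0002
gripper_force: 1.4
```

{"op": "arm_command", "data": {
  "commands": [
    {"tx": 0, "ty": 0.006, "tz": 0.015, "twist": 0},
    {"tx": 0, "ty": 0.012, "tz": 0.03, "twist": 0},
    {"tx": 0, "ty": 0.017, "tz": 0.045, "twist": 0},
    {"tx": 0, "ty": 0.022, "tz": 0.06, "twist": 0},
    {"tx": 0, "ty": 0.027, "tz": 0.075, "twist": 0},
    {"tx": 0, "ty": 0.032, "tz": 0.09, "twist": 0},
    {"tx": 0, "ty": 0.036, "tz": 0.105, "twist": 0},
    {"tx": 0, "ty": 0.04, "tz": 0.12, "twist": 0}
  ]
}}

```text
t: 15.52
eef_pos: [0.4445, 0.0595, 0.2052]
ee_rot: [3.142, 0.0, -0.946]
force: [0.3, -0.5, 3.1]
width: 0.0006
gripper_force: 1.4
```

{"op": "arm_command", "data": {
  "commands": [
    {"tx": 0, "ty": 0.004, "tz": 0.012, "twist": 0},
    {"tx": 0, "ty": 0.007, "tz": 0.022, "twist": 0},
    {"tx": 0, "ty": 0.01, "tz": 0.032, "twist": 0},
    {"tx": 0, "ty": 0.013, "tz": 0.042, "twist": 0},
    {"tx": 0, "ty": 0.016, "tz": 0.052, "twist": 0},
    {"tx": 0, "ty": 0.019, "tz": 0.062, "twist": 0},
    {"tx": 0, "ty": 0.021, "tz": 0.07, "twist": 0},
    {"tx": 0, "ty": 0.022, "tz": 0.076, "twist": 0}
  ]
}}

```text
t: 16.18
eef_pos: [0.4401, 0.0562, 0.1863]
ee_rot: [3.141, 0.0, -0.946]
force: [0.5, -1.5, 3.4]
width: 0.0003
gripper_force: 1.3
```

{"op": "arm_command", "data": {
  "commands": [
    {"tx": 0, "ty": 0, "tz": 0.004, "twist": 0},
    {"tx": 0, "ty": 0, "tz": 0.008, "twist": 0},
    {"tx": 0, "ty": 0, "tz": 0.012, "twist": 0},
    {"tx": 0, "ty": 0, "tz": 0.016, "twist": 0},
    {"tx": 0, "ty": 0, "tz": 0.02, "twist": 0},
    {"tx": 0, "ty": 0, "tz": 0.02, "twist": 0},
    {"tx": 0, "ty": 0, "tz": 0.02, "twist": 0},
    {"tx": 0, "ty": 0, "tz": 0.02, "twist": 0}
  ]
}}

```text
t: 16.85
eef_pos: [0.4402, 0.0564, 0.1814]
ee_rot: [-3.142, 0.0, -0.946]
force: [0.4, 0.4, -0.4]
width: 0.0007
gripper_force: 0.0
```

{"op": "arm_command", "data": {
  "commands": [
    {"tx": 0, "ty": 0, "tz": 0.004, "twist": 0},
    {"tx": 0, "ty": 0, "tz": 0.008, "twist": 0},
    {"tx": 0, "ty": 0, "tz": 0.012, "twist": 0},
    {"tx": 0, "ty": 0, "tz": 0.016, "twist": 0},
    {"tx": 0, "ty": 0, "tz": 0.016, "twist": 0},
    {"tx": 0, "ty": 0, "tz": 0.016, "twist": 0},
    {"tx": 0, "ty": 0, "tz": 0.016, "twist": 0},
    {"tx": 0, "ty": 0, "tz": 0.016, "twist": 0}
  ]
}}

```text
t: 17.52
eef_pos: [0.44, 0.0561, 0.1782]
ee_rot: [3.141, -0.0, -0.946]
force: [-5.2, 0.0, 8.6]
width: 0.0004
gripper_force: 4.4
```

{"op": "arm_command", "data": {
  "commands": [
    {"tx": 0, "ty": 0, "tz": 0.002, "twist": 0},
    {"tx": 0, "ty": 0, "tz": 0.004, "twist": 0},
    {"tx": 0, "ty": 0, "tz": 0.006, "twist": 0},
    {"tx": 0, "ty": 0, "tz": 0.008, "twist": 0},
    {"tx": 0, "ty": 0, "tz": 0.008, "twist": 0},
    {"tx": 0, "ty": 0, "tz": 0.008, "twist": 0},
    {"tx": 0, "ty": 0, "tz": 0.008, "twist": 0},
    {"tx": 0, "ty": 0, "tz": 0.008, "twist": 0}
  ]
}}

```text
t: 18.18
eef_pos: [0.44, 0.0559, 0.1771]
ee_rot: [3.141, -0.001, -0.946]
force: [-9.5, 0.1, 19.8]
width: 0.0005
gripper_force: 9.3
```

The lid is firmly on the stop: 20 N with about 1 mm of motion, at the expected height. I'll come away straight up.

{"op": "arm_command", "data": {
  "commands": [
    {"tx": 0, "ty": 0, "tz": -0.02, "twist": 0},
    {"tx": 0, "ty": 0, "tz": -0.06, "twist": 0},
    {"tx": 0, "ty": 0, "tz": -0.2, "twist": 0},
    {"tx": 0, "ty": 0, "tz": -0.35, "twist": 0},
    {"tx": 0, "ty": 0, "tz": -0.5, "twist": 0},
    {"tx": 0, "ty": 0, "tz": -0.6, "twist": 0},
    {"tx": 0, "ty": 0, "tz": -0.6, "twist": 0},
    {"tx": 0, "ty": 0, "tz": -0.6, "twist": 0}
  ]
}}

```text
t: 18.85
eef_pos: [0.4408, 0.0568, 0.3268]
ee_rot: [-3.138, -0.0, -0.946]
force: [0.1, -0.2, -1.3]
width: 0.0002
gripper_force: 0.0
```

Run:
```python
from h import *
np.set_printoptions(precision=3,suppress=True)
s=get_state();print(s["t"],s["eef_pos"],s["force"])
im={c:grab_frame(c) for c in("side","scene","wrist")}
f=lambda i:cv2.resize(i[:,:,::-1],(390,390),interpolation=cv2.INTER_CUBIC)
cv2.imwrite("pics/c6.png",np.hstack([f(im["side"][120:300,180:360]),f(im["scene"][80:260,130:310])]))
for n in("paddle","handle","the_honey_jar","the_muffin","the_tongs"):
    r=[]
    for c in("side","scene"):
        for u in spot_point(n,c)[:1]: r.append(ray(c,u["uv"]))
    if len(r)>1: print(n,tri(r))
```

```text
18.85 [0.441 0.057 0.327] [ 0.084 -0.172 -1.288]
paddle (array([ 0.661, -0.042,  0.084]), [np.float64(0.006300986623937902), np.float64(0.00630098662393808)])
handle (array([0.439, 0.046, 0.178]), [np.float64(0.0013980422776146372), np.float64(0.0013980422776147324)])
the_honey_jar (array([ 0.684, -0.174,  0.006]), [np.float64(0.0013039734734463094), np.float64(0.0013039734734462966)])
the_muffin (array([0.375, 0.241, 0.002]), [np.float64(0.00045305248107251327), np.float64(0.0004530524810724298)])
the_tongs (array([0.402, 0.397, 0.006]), [np.float64(0.006548314255286144), np.float64(0.006548314255286186)])
```

View pics/c6.png

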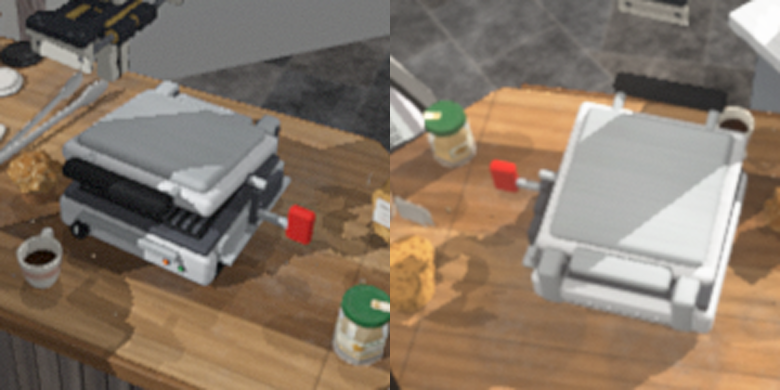

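The lid rests on the second step with the handle at z = 0.178. The lever is at the rear stop, the things around the press haven't moved, and the arm is clear.

```bash
python3 -c "from station import *;print(job_done())"
```

```text
the job is handed in; nothing more can be done
None
```

The job is handed in: the lever is at its second stop, the lid was pushed down gently and rests on that stop (handle top measured at 0.178 m), the muffin, cup, jar and tongs were left alone, and the arm is clear.

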